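Make up two optics kits on the breadboard

ROBOT

A 6-joint arm with a two-finger parallel gripper is mounted at the origin on the work surface. World frame = base frame: x ahead of the robot, y to its left, z up, the work surface at z = 0. Lengths are in m, angles in rad, forces in N, time in s.
With the tool pointing down it reaches from about 0.35 to 0.875 m from the base axis. Payload 4.2 kg.
Tool frame: the origin (TCP) lies at the centre of the arm's flange, where the gripper is bolted on; the fingertips stand 182 mm ahead of it and the grasp point (between the pads) lies 164 mm ahead of it; z points along the fingers, y is the line along which they close (so a half turn about z gives the same grasp; the last joint's range is limited). The gripper opens to 87 mm and grips with 3 to 60 N. Pads are 19 mm wide; open, the fingers measure 117 mm over their backs; the gripper's body (75 mm by 190 mm) begins 51 mm behind the grasp point.
Start: joints at [-0.853, 0.385, 0.008, 0, -1.194, -0.259], TCP at [0.277, -0.56, 0.405] pointing down, gripper open.
Joint ranges: [-3.14, 3.14], [-1.21, 2.06], [-1.07, 1.41], [-3.16, 2.05], [-2.99, -0.16], [-3.1, 3.1]. Speed limits (rad/s): [2.79, 2.79, 3.14, 3.14, 3.14, 3.14].

INTERFACE

Orientations are given as a rotation vector (axis times angle).
In Python, from cell import ctrl gives the robot as it stands.
- The arm moves only by the tool move_arm, never from a script. Its argument "increments" is a list of rows, each a list of 2 entries, a list of its own where there are three numbers: the shift along the tool's x, y, z in mm, then the turn, a rotation vector about the tool's x, y, z in degrees. A call has 1 to 10 rows; each row shifts and turns the commanded pose from where the row before left it, along the tool's axes as they then stand; what a row does not reach is not made up. A row lasts 1/8 s, in which the tool goes at most 62.5 mm and 10.7 degrees, less where a joint would pass 70% of its speed; a pose out of reach is approached as far as the arm can. A call is refused whole if a number of a shift passes 62.5 or a number of a turn 10.7, either way. A call with a gripper value outside its range is refused whole. "fingers" is the closure, from -1 (fully open) to 1 (shut), set as the call begins (left out, the last holds). The fingers move at their own pace and stop on an object; the grip force is fixed at half the most. Time passes only in rows, so rows that do not move let the fingers close. It gives the time, the measured TCP pose, the force, the opening and the grip force at its end, in the units of the state.
- ctrl.state(): the state, without advancing time (a new reading comes with each control period).
- ctrl.get_image(name): name is "scene" or "top" or "wrist"; returns a dict with "img" (384x512x3 uint8, red, green, blue), "depth" (384x512 float32, m along the optical axis (not along the pixel's ray), 0 where there is no reading), "fx", "fy", "cx", "cy" (pixels), "rvec" (rotation vector, rad) and "tvec" (3), from world to camera coordinates, as OpenCV has them. Camera axes: x right, y down, z forward; pixel columns grow to the right and rows downward; lengths in m; the calibration is good to about 2 mm. A picture is of the moment at which its call begins.
- ctrl.job_done(): hands the job in; it is judged then, once.
The state is a dict: "clock": time; "joint_positions": joint angles; "qvel": joint speeds; "tau": joint torques, N m; "ee_pos": TCP position; "eef_rot": TCP orientation; "force": force on the tool from outside, world axes, zero at the start; "ft_torque": the same for the moment, N m; "width": finger opening in m; "finger_force": force on a finger pad.
Only numpy, scipy, OpenCV 4.12 (cv2) and the standard library are available. Lean on these libraries where they do the work, as an engineer would, in place of code of your own. Each camera call takes 0.05 s, during which the arm holds its last target. There are 200 camera calls.

TASK

Make up the two kits from the stock standing on the optical table. Kit one, in the short tray: the tallest post in the narrow compartment and the short lens tube in the wide one; kit two, in the long tray: the shortest post in the narrow compartment, and the mirror mount and the cage cube in the two wide ones, one in each, either way round. Set each part down without dropping it, standing upright and flat on the floor of its compartment, and leave the middle-length post and the long lens tube standing where they are.

Things in the scene. Friction and masses are not known exactly. Their poses are not given: they have to be found in the camera images.
- short_tray: blue open tray, two compartments, 90 mm (x) by 136 mm (y). Fixed. Origin: centre of its underside, on the table; y along it, z up. Floor 4 mm thick, walls and dividers 4 mm thick and 12 mm high. Compartments are 82 mm inside along x, centred on x = 0. Narrow one: +y end, 50 mm inside along y, centre y = +39 mm. Wide one: -y end, 74 mm inside, centre y = -27 mm
- long_tray: blue open tray, three compartments in a row, 90 mm (x) by 214 mm (y). Fixed. Origin: centre of its underside, on the table; y along it, z up. Floor 4 mm thick, walls and dividers 4 mm thick and 12 mm high. Compartments are 82 mm inside along x, centred on x = 0. Narrow one: -y end, 50 mm inside along y, centre y = -78 mm. Two wide ones, 74 mm inside: centres y = -12 mm (middle) and y = +66 mm (+y end)
- tall_post_center (a point): optical post: plain steel cylinder, upright, 25 mm in diameter, 72 mm tall (the tallest of three posts). The point is its centre, half-way up (36 mm above what it stands on), z along the cylinder
- middle_post_center (a point): optical post: plain steel cylinder, upright, 25 mm in diameter, 56 mm tall (the middle one of three, it stays where it is). The point is its centre, half-way up (28 mm above what it stands on), z along the cylinder
- short_post_center (a point): optical post: plain steel cylinder, upright, 25 mm in diameter, 40 mm tall (the shortest of three posts). The point is its centre, half-way up (20 mm above what it stands on), z along the cylinder
- short_tube_center (a point): lens tube: matt black upright cylinder, 31 mm in diameter, 36 mm tall (the shorter of two), with a pale lens in its top face. The point is its centre, half-way up (18 mm above what it stands on), z along the cylinder
- long_tube_center (a point): lens tube: matt black upright cylinder, 31 mm in diameter, 62 mm tall (the longer of two, it stays where it is), with a pale lens in its top face. The point is its centre, half-way up (31 mm above what it stands on), z along the cylinder
- mirror_mount_center (a point): mirror mount: two upright black plates back to back, together 24 mm thick (x), 46 mm wide (y), 50 mm tall; a 25 mm round mirror stands 3 mm out of the -x face, two 12 mm steel knobs 12 mm out of the +x face (upper y = +15, lower y = -15 mm). Grip the flat side faces, 46 mm apart along y. The point is midway between these, mid-thickness and half-way up (25 mm above its foot); z up
- cage_cube_center (a point): cage cube: aluminium cube of 40 mm with round dark openings in its faces. The point is its centre, 20 mm above what it stands on; x and y square to its side faces, z up
Not all that is in view belongs to the job. Leave any yellow look-alike of the part that bears short_post_center alone.

How it is judged:
At the end, for the whole second after the job is handed in: All five parts in their compartments: at rest, upright within 0.12 rad, at floor height within 4 mm, centre within 32 mm of the compartment's centre across the tray and 15 mm (narrow) or 26 mm (wide) along it. Middle post and long tube upright within 0.12 rad and moved under 20 mm (x of tall_post_center in the frame of short_tray between -0.032 and 0.032 m and y of tall_post_center in the frame of short_tray between 0.024 and 0.054 m and z of tall_post_center in the frame of short_tray between 0.036 and 0.044 m and angle between each of tall_post_center, short_tube_center, short_post_center, mirror_mount_center, cage_cube_center, middle_post_center, long_tube_center's own z axis and vertical below 0.12 rad and linear speed of each of tall_post, short_tube, short_post, mirror_mount, cage_cube below 0.02 m/s and angular speed of each of tall_post, short_tube, short_post, mirror_mount, cage_cube below 0.2 rad/s and x of short_tube_center in the frame of short_tray between -0.032 and 0.032 m and y of short_tube_center in the frame of short_tray between -0.053 and -0.001 m and z of short_tube_center in the frame of short_tray between 0.018 and 0.026 m and x of short_post_center in the frame of long_tray between -0.032 and 0.032 m and y of short_post_center in the frame of long_tray between -0.093 and -0.063 m and z of short_post_center in the frame of long_tray between 0.02 and 0.028 m and z of mirror_mount_center in the frame of long_tray between 0.025 and 0.033 m and z of cage_cube_center in the frame of long_tray between 0.02 and 0.028 m and ((x of mirror_mount_center in the frame of long_tray between -0.032 and 0.032 m and y of mirror_mount_center in the frame of long_tray between -0.038 and 0.014 m and x of cage_cube_center in the frame of long_tray between -0.032 and 0.032 m and y of cage_cube_center in the frame of long_tray between 0.04 and 0.092 m) or (x of cage_cube_center in the frame of long_tray between -0.032 and 0.032 m and y of cage_cube_center in the frame of long_tray between -0.038 and 0.014 m and x of mirror_mount_center in the frame of long_tray between -0.032 and 0.032 m and y of mirror_mount_center in the frame of long_tray between 0.04 and 0.092 m)) and distance of each of middle_post_center, long_tube_center from where it was at the start of the episode below 0.02 m); the robot touches nothing.
It fails at once if a kit part falls freely from more than about 30 mm above the tray floor ((height (world z) of tall_post_center above 0.07 m and contact force between tall_post and anything else below 0.01 N) or (height (world z) of short_tube_center above 0.052 m and contact force between short_tube and anything else below 0.01 N) or (height (world z) of short_post_center above 0.054 m and contact force between short_post and anything else below 0.01 N) or (height (world z) of mirror_mount_center above 0.059 m and contact force between mirror_mount and anything else below 0.01 N) or (height (world z) of cage_cube_center above 0.054 m and contact force between cage_cube and anything else below 0.01 N)).
It fails at once if the middle post or the long lens tube is knocked over or shifted by more than 20 mm (distance of any of middle_post_center, long_tube_center from where it was at the start of the episode above 0.02 m or angle between any of middle_post_center, long_tube_center's own z axis and vertical above 0.3 rad).
It also fails if it takes over 125 s, if anything falls off the work surface, if the arm or the gripper's body presses on something with over 40 N, if the wrist force passes 120 N, or if a joint passes its speed limit or range.

## Working session

There is one attempt and no reset: what is moved stays moved. The work goes in short steps, Python scripts to look and compute and a tool call to move; the robot and the scene stay as the last step left them, time stands still between calls to the robot, and variables do not carry over. Pictures are saved under pics/ and viewed, at most 14 in all, crops included, and the job is handed in when it is done.

Besides the shell and the picture viewer there is one more tool, called in YAML: its name, and indented under it one key for each argument. move_arm: Moves the arm, as the interface text tells. Its arguments: {"type":"object","properties":{"increments":{"type":"array","items":{"type":"array"}},"fingers":{"type":"number"}},"required":["increments"]}

```bash
mkdir -p pics; cat > h.py <<'E'
import numpy as np, cv2
from cell import ctrl
def grab(n,save=None):
    d=ctrl.get_image(n); d['R']=cv2.Rodrigues(np.array(d['rvec'],float))[0]; d['t']=np.array(d['tvec'],float).ravel()
    if save: cv2.imwrite(f'pics/{save}.png',d['img'][:,:,::-1])
    return d
def ray(d,u,v,z):
    r=d['R'].T@np.array([(u-d['cx'])/d['fx'],(v-d['cy'])/d['fy'],1]); c=-d['R'].T@d['t']
    return c+r*(z-c[2])/r[2]
def cloud(d):
    v,u=np.mgrid[:384,:512]; Z=d['depth']
    P=np.stack([(u-d['cx'])/d['fx']*Z,(v-d['cy'])/d['fy']*Z,Z],-1)
    W=(P-d['t'])@d['R']; W[Z==0]=np.nan; return W
E
python3 - <<'E'
from h import *
for n in('scene','top'):
    d=grab(n,n+'0'); np.savez(n+'0.npz',**d); print(n,-d['R'].T@d['t'],d['fx'])
print(ctrl.state())
E
```

```text
scene [0.93411453 0.5973172  0.90753145] 444.9567458911852
top [ 0.48123099 -0.01950144  1.46757202] 462.70736343188196
{'clock': 0.1, 'joint_positions': array([-8.53377437e-01,  3.85440208e-01,  6.75701092e-03, -4.26993233e-04,
       -1.19395986e+00, -2.58591708e-01]), 'qvel': array([ 1.66092181e-03, -9.62419833e-04,  3.81332490e-03,  1.90743973e-03,
       -6.98524207e-05,  7.35063920e-04]), 'tau': array([-1.71147794e-04, -3.91689956e+01,  1.87936914e+01,  4.23190668e+00,
        1.34860683e-02, -6.97209202e-05]), 'ee_pos': array([ 0.27675195, -0.56017821,  0.4037915 ]), 'eef_rot': array([ 7.14060295e-01, -3.05883583e+00, -2.85406402e-03]), 'force': array([ 0.56965999, -0.81092074, -0.56006113]), 'ft_torque': array([-0.00267461, -0.01279222,  0.09552604]), 'finger_force': 0.0, 'width': 0.08684110780810453}
```

View pics/top0.png

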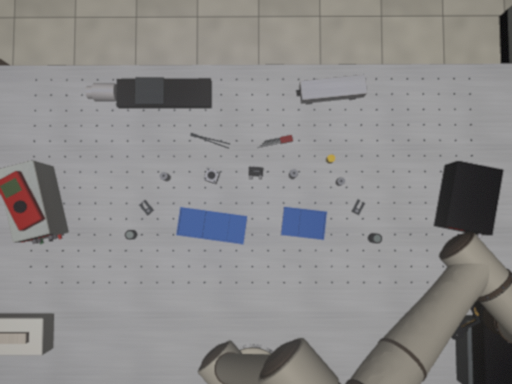

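View pics/scene0.png

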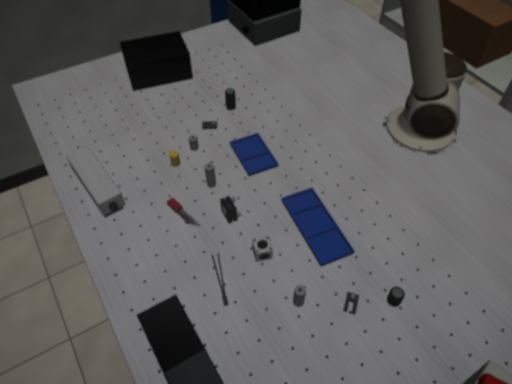

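The top view (robot at the bottom) shows these candidates:
- **Grey cylinders:** (165,177), (294,174) and (340,181). These are the posts.
- **Yellow look-alike:** (331,159), to be left alone.
- **Cage cube:** (212,175).
- **Mirror mount:** (256,172).
- **Black tubes:** (130,235) and (375,238).
- **Long tray:** (212,226).
- **Short tray:** (304,223).
- **Clamps:** (147,208) and (358,207), not part of the job.

Next I measure heights and centres from the depth.

```bash
python3 - <<'E'
from h import *
for n in('top','scene'):
    d=dict(np.load(n+'0.npz')); W=cloud(d); print(n)
    hsv=cv2.cvtColor(d['img'],cv2.COLOR_RGB2HSV)
    m=(W[...,2]>0.018)&(W[...,2]<0.09)&(W[...,0]>.25)&(W[...,0]<.8)&(abs(W[...,1])<.5)
    k,l,s,c=cv2.connectedComponentsWithStats(m.astype(np.uint8))
    for i in range(1,k):
        if s[i,4]<15: continue
        P=W[l==i]; h=np.percentile(P[:,2],95); T=P[P[:,2]>h-.006]
        (cx,cy),sz,a=cv2.minAreaRect(T[:,:2].astype(np.float32)*1000)
        print(c[i].round(),s[i,4],'h',round(h,3),'topctr',T[:,:2].mean(0).round(3),'rect',round(cx),round(cy),np.round(sz),round(a,1),'hue',np.median(hsv[l==i],axis=0))
    b=((hsv[...,0]>100)&(hsv[...,0]<130)&(hsv[...,1]>120)).astype(np.uint8)
    cs,_=cv2.findContours(b,0,2)
    for q in cs:
        if cv2.contourArea(q)<400: continue
        p=np.array([ray(d,u,v,.012)[:2] for u,v in q[:,0]],np.float32)*1000
        if abs(p[:,1]).max()<500: print('tray',cv2.minAreaRect(p),q[:,0].mean(0))
d=dict(np.load('top0.npz')); 
cv2.imwrite('pics/topc.png',cv2.resize(d['img'][145:250,115:390,::-1],None,fx=2.9,fy=2.9,interpolation=2))
d=dict(np.load('scene0.npz'))
cv2.imwrite('pics/scc.png',cv2.resize(d['img'][80:320,140:410,::-1],None,fx=2.5,fy=2.5,interpolation=2))
E
```

```text
top
[330. 158.] 59 h 0.043 topctr [ 0.687 -0.245] rect 688 -246 [22. 20.] 64.2 hue [ 23. 135. 174.]
[255. 172.] 145 h 0.052 topctr [ 0.647 -0.012] rect 642 -12 [43. 35.] 89.9 hue [120.   6.  78.]
[211. 175.] 178 h 0.044 topctr [0.635 0.126] rect 635 126 [37. 39.] 71.7 hue [120.   8. 133.]
[293. 174.] 69 h 0.075 topctr [ 0.639 -0.128] rect 639 -128 [21. 21.] 88.2 hue [120.  10. 123.]
[164. 176.] 70 h 0.06 topctr [0.632 0.272] rect 631 271 [21. 22.] 45.3 hue [120.   9. 127.]
[340. 181.] 61 h 0.042 topctr [ 0.617 -0.276] rect 618 -276 [22. 22.] 87.9 hue [120.   9. 123.]
[130. 235.] 89 h 0.039 topctr [0.451 0.378] rect 450 378 [28. 27.] 76.5 hue [ 90.   8. 109.]
[375. 238.] 110 h 0.067 topctr [ 0.441 -0.378] rect 440 -377 [28. 26.] 20.4 hue [90.  8. 95.]
tray ((487.37518310546875, -163.37008666992188), (127.96050262451172, 82.33019256591797), 83.43180847167969) [303.11764706 223.29411765]
tray ((480.0075988769531, 125.15874481201172), (204.86048889160156, 82.36710357666016), 82.39918518066406) [210.57692308 225.13461538]
scene
[230.  97.] 164 h 0.064 topctr [ 0.441 -0.377] rect 442 -378 
[... 272 characters left out ...]
27] rect 639 -127 [23. 21.] 63.0 hue [120.   4.  57.]
[228. 207.] 283 h 0.052 topctr [ 0.649 -0.011] rect 644 -12 [48. 33.] 84.5 hue [120.   8.  31.]
[262. 247.] 354 h 0.042 topctr [0.636 0.127] rect 635 126 [41. 40.] 71.1 hue [135.   3.  84.]
[299. 294.] 190 h 0.057 topctr [0.633 0.272] rect 633 272 [24. 24.] 61.3 hue [120.    5.   70.5]
[396. 294.] 206 h 0.038 topctr [0.452 0.379] rect 452 379 [30. 29.] 79.1 hue [90.  18.  51.5]
tray ((481.6341857910156, 129.5268096923828), (212.77139282226562, 88.90856170654297), 82.08656311035156) [316.46808511 227.4893617 ]
tray ((489.1720886230469, -158.66259765625), (135.54054260253906, 86.78733825683594), 83.4260482788086) [252.39506173 154.60493827]
```

View pics/scc.png

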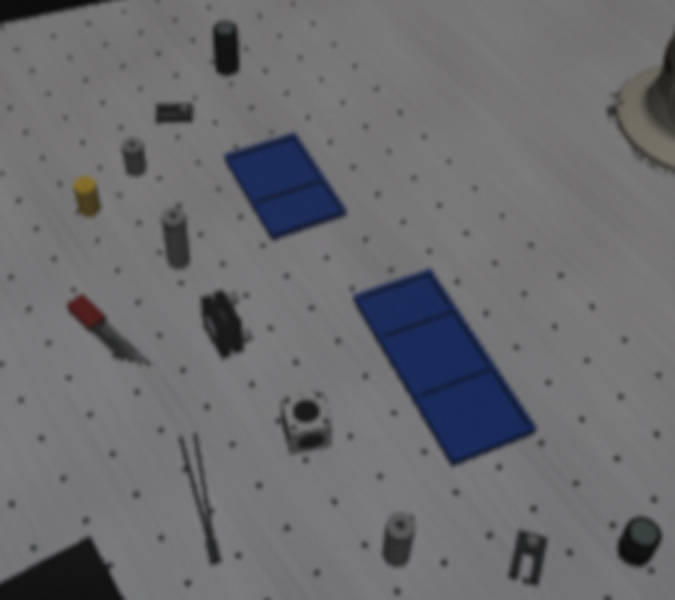

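View pics/topc.png

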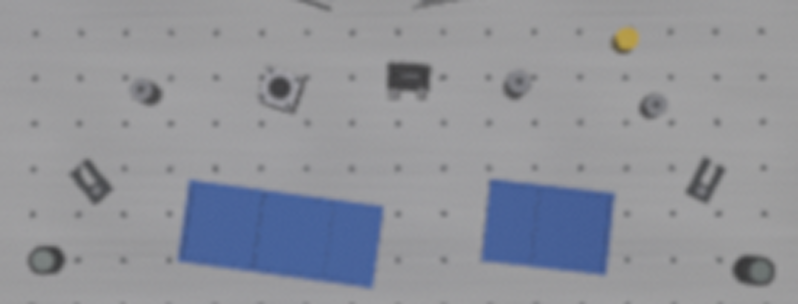

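The heights settle which part is which:

| Part | Pixel (top) | Measured height (mm) | Position (x, y) m |
|---|---|---|---|
| Tall post | (294,174) | 73 | (.639, -.128) |
| Middle post, stays | (165,177) | 57 | (.633, .272) |
| Short post | (340,181) | 42 | (.618, -.276) |
| Short tube | (130,235) | 38 | (.451, .378) |
| Long tube, stays | (375,238) | 64 | (.441, -.378) |
| Yellow decoy | (331,159) | 42 | (.688, -.246) |

- **Trays:** the dividers put the narrow compartments at the +y end of the short tray and the -y end of the long tray, so both trays' y axes run along world +y, with yaw of about -7°.
- **First move:** turn the tool so that tool x = -world y and tool y = -world x.

move_arm:
  increments:
    - [[0, 0, 0], [0, 0, -10.6]]
    - [[0, 0, 0], [0, 0, -10.6]]
    - [[0, 0, 0], [0, 0, -10.6]]
    - [[0, 0, 0], [0, 0, -10.6]]
    - [[0, 0, 0], [0, 0, -10.6]]
    - [[0, 0, 0], [0, 0, -10.6]]
  fingers: -0.2

```text
clock: 0.85
ee_pos: [0.2767, -0.5602, 0.4041]
eef_rot: [-2.226, 2.217, 0.002]
force: [-0.5, 0.1, -0.9]
width: 0.0527
finger_force: 0.0
```

move_arm:
  increments:
    - [[-43, -36, 6], [0, 0, 0]]
    - [[-43, -36, 6], [0, 0, 0]]
    - [[-43, -36, 6], [0, 0, 0]]
    - [[-43, -36, 6], [0, 0, 0]]
    - [[-43, -36, 6], [0, 0, 0]]
    - [[-43, -36, 6], [0, 0, 0]]
    - [[-43, -36, 6], [0, 0, 0]]
    - [[-43, -36, 6], [0, 0, 0]]
    - [[-43, -36, 6], [0, 0, 0]]
    - [[-43, -36, 6], [0, 0, 0]]

```text
clock: 2.1
ee_pos: [0.6385, -0.1295, 0.3441]
eef_rot: [2.219, -2.223, -0.001]
force: [0.7, -0.6, -0.0]
width: 0.0522
finger_force: 0.0
```

```bash
cat >> h.py <<'E'
def objs(n='wrist',save=None,lo=.016):
    d=grab(n,save); W=cloud(d); s=ctrl.state()
    m=(W[...,2]>lo)&(W[...,2]<0.1)
    k,l,st,c=cv2.connectedComponentsWithStats(m.astype(np.uint8))
    for i in range(1,k):
        if st[i,4]<60: continue
        P=W[l==i]; h=np.percentile(P[:,2],95); T=P[P[:,2]>h-.005]
        r=cv2.minAreaRect(T[:,:2].astype(np.float32)*1000)
        print(c[i].round(),st[i,4],'h',round(h,3),'rect',np.round(r[0]),np.round(r[1]),round(r[2],1))
    b=((W[...,2]>.002)&(W[...,2]<.02)&(d['img'][...,2]>d['img'][...,0]*1.5+10)).astype(np.uint8)
    cs,_=cv2.findContours(b,0,2)
    for q in cs:
        if cv2.contourArea(q)<1500: continue
        p=np.array([ray(d,u,v,.012)[:2] for u,v in q[:,0]],np.float32)*1000
        r=cv2.minAreaRect(p); print('tray',np.round(r[0],1),np.round(r[1]),round(r[2],1),'uv',q[:,0].min(0),q[:,0].max(0))
    print('tcp',(s['ee_pos']*1000).round(1),'tooly',round(np.degrees(np.arctan2(*cv2.Rodrigues(s['eef_rot'])[0][[1,0],1])),1),s['clock'])
    return d,W
E
python3 - <<'E'
from h import *
objs('wrist','w1')
E
```

```text
[278.  11.] 688 h 0.04 rect [ 617. -271.] [24. 14.] 0.3
[192.  45.] 936 h 0.04 rect [ 688. -247.] [24. 24.] 82.9
[252. 191.] 1051 h 0.071 rect [ 639. -128.] [24. 24.] 59.1
[244. 302.] 810 h 0.049 rect [648. -15.] [32. 25.] 89.0
tray [ 488.6 -162.9] [135.  92.] 83.3 uv [351  64] [479 216]
tcp [ 642.1 -124.9  342.6] tooly -179.8 2.15
```

View pics/w1.png

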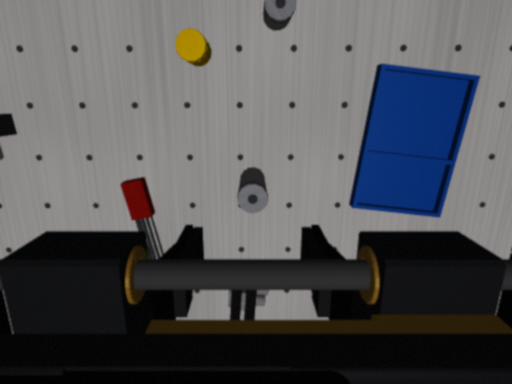

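The wrist view shows the tall post at (252,195), height 71 mm; yellow decoy at (192,45); short post at the top (280,8); and the short tray at right, with its divider nearer the +y end. Lowering onto the tall post.

move_arm:
  increments:
    - [[3, 3, 30], [0, 0, 0]]
    - [[0, 0, 40], [0, 0, 0]]
    - [[0, 0, 40], [0, 0, 0]]
    - [[0, 0, 28], [0, 0, 0]]
    - [[0, 0, 0], [0, 0, 0]]

```text
clock: 2.78
ee_pos: [0.6335, -0.1342, 0.2038]
eef_rot: [2.215, -2.221, -0.008]
force: [0.3, 0.8, 0.2]
width: 0.0523
finger_force: 0.0
```

move_arm:
  increments:
    - [[0, 0, 0], [0, 0, 0]]
    - [[0, 0, 0], [0, 0, 0]]
    - [[0, 0, 0], [0, 0, 0]]
    - [[0, 0, 0], [0, 0, 0]]
  fingers: 1

```text
clock: 3.28
ee_pos: [0.6353, -0.134, 0.2082]
eef_rot: [-2.218, 2.222, -0.004]
force: [2.3, 0.2, 3.1]
width: 0.0241
finger_force: 30.0
```

```bash
python3 - <<'E'
from h import *
for i in range(3):
    s=ctrl.state(); print(s['clock'],s['ee_pos'].round(4),s['qvel'].round(3)); ctrl.get_image('wrist')
s=ctrl.state(); print(s['clock'],s['ee_pos'].round(4))
E
```

```text
3.275 [ 0.6353 -0.134   0.2082] [ 0.001  0.003  0.002  0.002 -0.003  0.   ]
3.325 [ 0.6354 -0.134   0.2081] [-0.001  0.001  0.002  0.002 -0.003 -0.   ]
3.375 [ 0.6354 -0.134   0.2081] [-0.     0.     0.     0.002 -0.002 -0.001]
3.425 [ 0.6354 -0.134   0.2081]
```

move_arm:
  increments:
    - [[0, 0, -20], [0, 0, 0]]
    - [[0, 0, -30], [0, 0, 0]]
    - [[0, 0, -30], [0, 0, 0]]
    - [[0, 20, -20], [0, 0, 0]]
    - [[0, 35, 0], [0, 0, 0]]
    - [[0, 35, 0], [0, 0, 0]]
    - [[0, 35, 0], [0, 0, 0]]
    - [[-4, 16, 0], [0, 0, 0]]
    - [[0, 0, 0], [0, 0, 0]]

```text
clock: 4.55
ee_pos: [0.492, -0.1297, 0.306]
eef_rot: [2.218, -2.223, -0.004]
force: [0.1, 0.7, -2.4]
width: 0.0242
finger_force: 30.0
```

```bash
python3 - <<'E'
from h import *
objs('wrist','w2')
E
```

```text
[77.  5.] 454 h 0.039 rect [ 616. -267.] [18.  5.] 2.0
[ 2. 44.] 131 h 0.023 rect [ 677. -244.] [16.  4.] 78.0
[ 60. 319.] 405 h 0.049 rect [654. -25.] [24. 11.] 86.4
tray [ 486.4 -162.9] [135.  89.] 83.3 uv [200  59] [324 231]
tcp [ 493.3 -129.8  306.3] tooly 179.9 4.6
```

move_arm:
  increments:
    - [[0, 0, 40], [0, 0, 0]]
    - [[0, 0, 30], [0, 0, 0]]
    - [[0, 0, 14], [0, 0, 0]]
    - [[0, 0, 5], [0, 0, 0]]
    - [[0, 0, 4], [0, 0, 0]]
    - [[0, 0, 1], [0, 0, 0]]
    - [[0, 0, 0], [0, 0, 0]]

```text
clock: 5.48
ee_pos: [0.4939, -0.1298, 0.2134]
eef_rot: [-2.219, 2.223, -0.002]
force: [0.1, -0.1, -2.3]
width: 0.0248
finger_force: 30.0
```

move_arm:
  increments:
    - [[0, 0, 1.5], [0, 0, 0]]
    - [[0, 0, 0.5], [0, 0, 0]]
    - [[0, 0, 0], [0, 0, 0]]

```text
clock: 5.85
ee_pos: [0.4939, -0.1297, 0.212]
eef_rot: [-2.219, 2.222, -0.002]
force: [-2.1, 0.9, 5.7]
width: 0.0242
finger_force: 30.0
```

Contact with the tray floor confirmed. Releasing, then moving to the short post.

move_arm:
  increments:
    - [[0, 0, 0], [0, 0, 0]]
    - [[0, 0, 0], [0, 0, 0]]
    - [[0, 0, -15], [0, 0, 0]]
    - [[0, 0, -40], [0, 0, 0]]
    - [[0, 0, -45], [0, 0, 0]]
    - [[36, -30, -30], [0, 0, 0]]
    - [[36, -30, 0], [0, 0, 0]]
    - [[36, -30, 0], [0, 0, 0]]
    - [[36, -32, 0], [0, 0, 0]]
    - [[0, 0, 0], [0, 0, 0]]
  fingers: -0.2

```text
clock: 7.1
ee_pos: [0.6165, -0.2762, 0.3403]
eef_rot: [2.216, -2.227, 0.001]
force: [-0.9, -0.1, -0.3]
width: 0.0523
finger_force: 0.0
```

```bash
python3 - <<'E'
from h import *
objs('wrist','w3')
E
```

```text
[476.  61.] 2685 h 0.062 rect [ 441. -379.] [30. 30.] 6.9
[252. 184.] 697 h 0.039 rect [ 617. -277.] [24. 24.] 89.6
[176. 215.] 742 h 0.039 rect [ 688. -247.] [24. 24.] 25.8
tcp [ 615.6 -275.   340.4] tooly 179.8 7.15
```

View pics/w3.png

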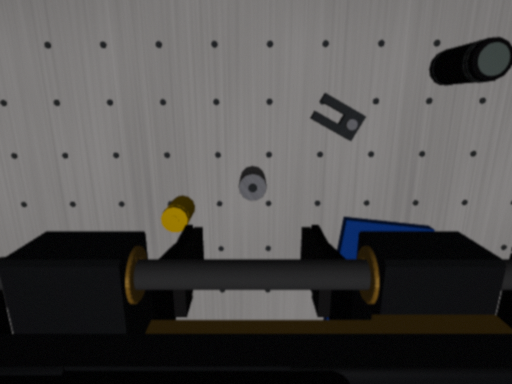

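Steel short post at (252,185), height 39 mm; yellow decoy at (177,213) stays clear of the finger. Lowering onto the short post.

move_arm:
  increments:
    - [[1, -1, 40], [0, 0, 0]]
    - [[0, 0, 45], [0, 0, 0]]
    - [[0, 0, 40], [0, 0, 0]]
    - [[0, 0, 24], [0, 0, 0]]
    - [[0, 0, 0], [0, 0, 0]]

```text
clock: 7.78
ee_pos: [0.6152, -0.274, 0.1905]
eef_rot: [2.218, -2.221, -0.006]
force: [-0.7, -0.5, 0.8]
width: 0.0522
finger_force: 0.0
```

move_arm:
  increments:
    - [[0, 0, 0], [0, 0, 0]]
    - [[0, 0, 0], [0, 0, 0]]
    - [[0, 0, 0], [0, 0, 0]]
    - [[0, 0, 0], [0, 0, 0]]
  fingers: 1

```text
clock: 8.28
ee_pos: [0.6164, -0.2751, 0.1927]
eef_rot: [-2.219, 2.223, -0.001]
force: [-1.0, 1.0, 3.4]
width: 0.0245
finger_force: 30.0
```

move_arm:
  increments:
    - [[0, 0, -20], [0, 0, 0]]
    - [[0, 0, -50], [0, 0, 0]]
    - [[0, 0, -50], [0, 0, 0]]
    - [[-54, 24, -20], [0, 0, 0]]
    - [[-54, 24, 0], [0, 0, 0]]
    - [[-54, 24, 0], [0, 0, 0]]
    - [[-54, 24, 0], [0, 0, 0]]
    - [[-54, 25, 0], [0, 0, 0]]
    - [[-54, 25, 0], [0, 0, 0]]
    - [[0, 0, 0], [0, 0, 0]]

```text
clock: 9.52
ee_pos: [0.4693, 0.052, 0.3319]
eef_rot: [-2.226, 2.217, 0.001]
force: [0.3, 0.0, -1.9]
width: 0.0242
finger_force: 30.0
```

```bash
python3 - <<'E'
from h import *
objs('wrist','w4')
E
```

```text
[ 35. 111.] 3270 h 0.049 rect [648. -12.] [46. 25.] 86.0
[ 66. 245.] 496 h 0.039 rect [642. 112.] [18. 18.] 71.8
tray [472.   73.9] [108.  89.] 82.1 uv [198 143] [305 250]
tcp [470.2  50.7 331.9] tooly -179.9 9.575
```

View pics/w4.png

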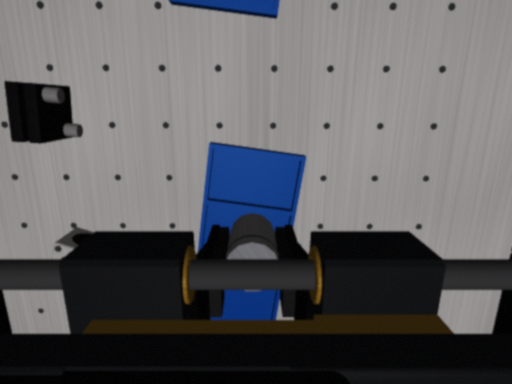

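The wrist view shows the long tray's -y end at corners (210,143) and (305,156), with the divider at (207,200)–(292,210). The short post is held. Computing the narrow compartment's centre from these.

```bash
python3 - <<'E'
from h import *
d=grab('wrist')
a,b,c,e=[ray(d,u,v,.012)[:2]*1000 for u,v in((210,143),(305,156),(207,200),(292,210))]
print(a,b,np.linalg.norm(a-b)); x=(a-b)/np.linalg.norm(a-b); y=np.array([-x[1],x[0]])
print('yaw',np.degrees(np.arctan2(x[1],x[0])))
n=(a+b)/2
for k in(29,95,173,107): print(k,(n+k*y).round(1))
E
```

```text
[508.76968941  13.99622411] [422.20950846  25.70642158] 87.34869002668614
yaw -7.7044213837997395
29 [469.4  48.6]
95 [478.2 114. ]
173 [488.7 191.3]
107 [479.8 125.9]
```

move_arm:
  increments:
    - [[0, 0, 40], [0, 0, 0]]
    - [[0, 0, 50], [0, 0, 0]]
    - [[0, 0, 30], [0, 0, 0]]
    - [[0, 0, 8], [0, 0, 0]]
    - [[0, 0, 5], [0, 0, 0]]
    - [[0, 0, 1.5], [0, 0, 0]]
    - [[0, 0, 1], [0, 0, 0]]
    - [[0, 0, 0], [0, 0, 0]]

```text
clock: 10.62
ee_pos: [0.4712, 0.0494, 0.1969]
eef_rot: [-2.218, 2.222, -0.001]
force: [0.0, 0.5, -2.5]
width: 0.0247
finger_force: 30.0
```

move_arm:
  increments:
    - [[0, 0, 1.5], [0, 0, 0]]
    - [[0, 0, 0], [0, 0, 0]]

```text
clock: 10.88
ee_pos: [0.4712, 0.0495, 0.1965]
eef_rot: [-2.22, 2.222, -0.001]
force: [-3.2, 0.5, 10.7]
width: 0.0243
finger_force: 30.0
```

Contact made. Releasing, moving over the mirror mount, turning 94° and opening fully.

move_arm:
  increments:
    - [[0, 0, 0], [0, 0, 0]]
    - [[0, 0, 0], [0, 0, 0]]
    - [[0, 0, -15], [0, 0, 0]]
    - [[0, 0, -45], [0, 0, 0]]
    - [[0, 0, -50], [0, 0, 0]]
    - [[15, -44, -30], [0, 0, 0]]
    - [[15, -44, 0], [0, 0, 0]]
    - [[15, -44, 0], [0, 0, 0]]
    - [[16, -45, 0], [0, 0, 0]]
  fingers: -0.2

```text
clock: 12.0
ee_pos: [0.6492, -0.0126, 0.3346]
eef_rot: [-2.219, 2.223, 0.0]
force: [0.8, 1.5, -0.4]
width: 0.0524
finger_force: 0.0
```

move_arm:
  increments:
    - [[0, 0, 0], [0, 0, 10.4]]
    - [[0, 0, 0], [0, 0, 10.4]]
    - [[0, 0, 0], [0, 0, 10.4]]
    - [[0, 0, 0], [0, 0, 10.4]]
    - [[0, 0, 0], [0, 0, 10.4]]
    - [[0, 0, 0], [0, 0, 10.4]]
    - [[0, 0, 0], [0, 0, 10.4]]
    - [[0, 0, 0], [0, 0, 10.4]]
    - [[0, 0, 0], [0, 0, 10.4]]
    - [[0, 0, 0], [0, 0, 0]]
  fingers: -1

```text
clock: 13.25
ee_pos: [0.6479, -0.012, 0.3343]
eef_rot: [-0.098, -3.139, 0.0]
force: [-0.0, 0.6, -0.2]
width: 0.087
finger_force: 0.0
```

```bash
python3 - <<'E'
from h import *
objs('wrist','w5')
E
```

```text
[94.  9.] 985 h 0.074 rect [ 505. -123.] [ 4. 17.] 0.1
[408. 162.] 2642 h 0.04 rect [635. 126.] [41. 40.] 71.2
[250. 186.] 2066 h 0.049 rect [648. -12.] [46. 24.] 86.1
[ 12. 228.] 83 h 0.028 rect [ 676. -244.] [8. 1.] 75.9
tray [510.4 116.5] [201.  29.] 82.2 uv [274   0] [511  39]
tray [ 507.6 -155.4] [123.  50.] 83.5 uv [0 0] [144  65]
tcp [647.9 -12.1 334.4] tooly 86.5 13.3
```

View pics/w5.png

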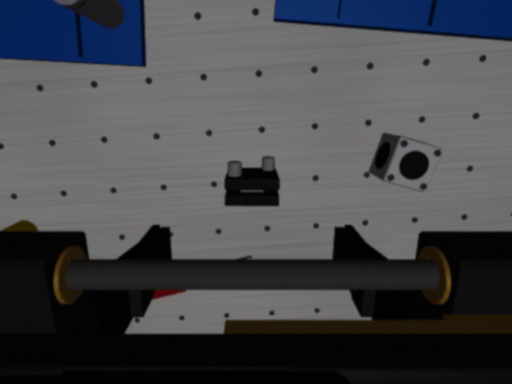

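Mirror mount centred at (250,185), (648,-12) mm, with its knobs toward the robot. The cage cube is at (408,160). Lowering and gripping.

move_arm:
  increments:
    - [[0, 0, 40], [0, 0, 0]]
    - [[0, 0, 45], [0, 0, 0]]
    - [[0, 0, 40], [0, 0, 0]]
    - [[0, 0, 17], [0, 0, 0]]
    - [[0, 0, 0], [0, 0, 0]]

```text
clock: 13.92
ee_pos: [0.6479, -0.0121, 0.1919]
eef_rot: [-0.1, -3.138, 0.001]
force: [-0.1, 0.5, 0.2]
width: 0.087
finger_force: 0.0
```

move_arm:
  increments:
    - [[0, 0, 0], [0, 0, 0]]
    - [[0, 0, 0], [0, 0, 0]]
    - [[0, 0, 0], [0, 0, 0]]
    - [[0, 0, 0], [0, 0, 0]]
  fingers: 1

```text
clock: 14.42
ee_pos: [0.6479, -0.0121, 0.1933]
eef_rot: [0.102, 3.139, 0.0]
force: [0.4, 0.2, -0.3]
width: 0.0545
finger_force: 0.0
```

move_arm:
  increments:
    - [[0, 0, 0], [0, 0, 0]]
    - [[0, 0, 0], [0, 0, 0]]
    - [[0, 0, 0], [0, 0, 0]]

```text
clock: 14.8
ee_pos: [0.6479, -0.0121, 0.193]
eef_rot: [0.102, 3.14, -0.0]
force: [-1.1, -0.3, 1.7]
width: 0.0457
finger_force: 30.0
```

move_arm:
  increments:
    - [[0, 0, -20], [0, 0, 0]]
    - [[0, 0, -50], [0, 0, 0]]
    - [[0, 0, -50], [0, 0, 0]]
    - [[28, 32, 0], [0, 0, 0]]
    - [[29, 32, 0], [0, 0, 0]]
    - [[29, 32, 0], [0, 0, 0]]
    - [[29, 32, 0], [0, 0, 0]]
    - [[29, 32, 0], [0, 0, 0]]
    - [[28, 33, 0], [0, 0, 0]]
    - [[0, 0, 0], [0, 0, 0]]

```text
clock: 16.05
ee_pos: [0.4872, 0.1933, 0.3125]
eef_rot: [-0.096, -3.139, -0.0]
force: [0.1, -1.4, -1.7]
width: 0.0458
finger_force: 30.0
```

```bash
python3 - <<'E'
from h import *
objs('wrist','w6')
E
```

```text
[480. 134.] 1745 h 0.036 rect [451. 378.] [31. 30.] 85.5
[ 73. 185.] 1244 h 0.043 rect [472.  48.] [24. 25.] 21.7
tray [478.4 128. ] [212.  90.] 82.2 uv [ 50 122] [302 231]
tcp [488.  192.5 312.6] tooly 86.4 16.1
```

View pics/w6.png

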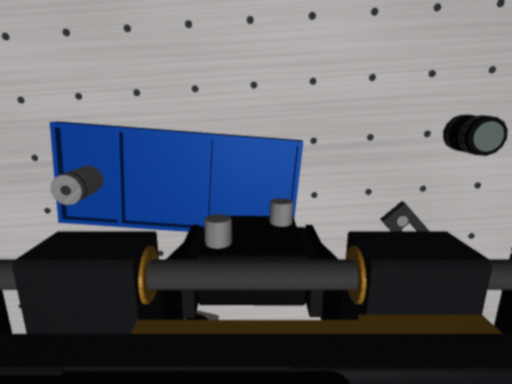

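The short post stands in the narrow compartment at (472,48) mm, top 43 mm. The mount is held upright over the +y compartment and the short tube is at (480,134). Lowering the mount.

move_arm:
  increments:
    - [[0, 0, 40], [0, 0, 0]]
    - [[0, 0, 40], [0, 0, 0]]
    - [[0, 0, 20], [0, 0, 0]]
    - [[0, 0, 9], [0, 0, 0]]
    - [[0, 0, 4], [0, 0, 0]]
    - [[0, 0, 2], [0, 0, 0]]
    - [[0, 0, 1], [0, 0, 0]]
    - [[0, 0, 0], [0, 0, 0]]

```text
clock: 17.1
ee_pos: [0.4888, 0.1918, 0.1972]
eef_rot: [0.102, 3.139, 0.001]
force: [0.3, -0.7, -1.0]
width: 0.0456
finger_force: 30.0
```

move_arm:
  increments:
    - [[0, 0, 1.5], [0, 0, 0]]
    - [[0, 0, 0], [0, 0, 0]]

```text
clock: 17.35
ee_pos: [0.4889, 0.1919, 0.1969]
eef_rot: [0.101, 3.139, 0.001]
force: [-2.7, -0.3, 8.1]
width: 0.0458
finger_force: 30.0
```

move_arm:
  increments:
    - [[0, 0, 0], [0, 0, 0]]
    - [[0, 0, 0], [0, 0, 0]]
    - [[0, 0, 0], [0, 0, 0]]
    - [[0, 0, -15], [0, 0, 0]]
    - [[0, 0, -45], [0, 0, 0]]
    - [[0, 0, -50], [0, 0, 0]]
    - [[-37, -14, -30], [0, 0, 0]]
    - [[-37, -14, 0], [0, 0, 0]]
    - [[-38, -14, 0], [0, 0, 0]]
    - [[-38, -15, 0], [0, 0, 0]]
  fingers: -0.6

```text
clock: 18.6
ee_pos: [0.6357, 0.1244, 0.3366]
eef_rot: [0.101, 3.139, 0.001]
force: [0.4, 0.9, 0.4]
width: 0.0695
finger_force: 0.0
```

move_arm:
  increments:
    - [[0, 0, 0], [0, 0, -10.7]]
    - [[0, 0, 0], [0, 0, -10.7]]
    - [[0, 0, 0], [0, 0, -10.7]]
    - [[0, 0, 0], [0, 0, -10.7]]
    - [[0, 0, 0], [0, 0, -10.7]]
    - [[0, 0, 0], [0, 0, -10.7]]
    - [[0, 0, 0], [0, 0, -10.7]]
    - [[0, 0, 0], [0, 0, 0]]

```text
clock: 19.6
ee_pos: [0.6346, 0.125, 0.3362]
eef_rot: [-1.825, 2.556, -0.0]
force: [0.5, 0.5, -0.2]
width: 0.07
finger_force: 0.0
```

```bash
python3 - <<'E'
from h import *
objs('wrist','w7')
E
```

```text
[416.  31.] 1362 h 0.044 rect [473.  48.] [24. 25.] 84.3
[252. 186.] 2203 h 0.04 rect [635. 125.] [40. 40.] 70.9
[433. 202.] 2680 h 0.053 rect [490. 190.] [44. 25.] 85.1
[300. 310.] 395 h 0.044 rect [629. 262.] [ 5. 19.] 70.6
tray [481.1 126.9] [212.  92.] 82.2 uv [350   0] [466 243]
tcp [634.6 125.  336. ] tooly 161.0 19.65
```

View pics/w7.png

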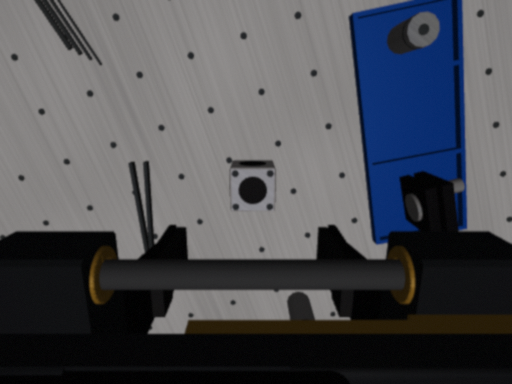

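Cube centred and square at (252,187); mount standing in its compartment at (490,190) mm, height 53 mm; tweezers clear of the fingers. Lowering and gripping.

move_arm:
  increments:
    - [[0, 0, 40], [0, 0, 0]]
    - [[0, 0, 45], [0, 0, 0]]
    - [[0, 0, 40], [0, 0, 0]]
    - [[0, 0, 19], [0, 0, 0]]
    - [[0, 0, 0], [0, 0, 0]]

```text
clock: 20.27
ee_pos: [0.6347, 0.125, 0.1904]
eef_rot: [1.826, -2.554, -0.0]
force: [-0.4, -0.8, 0.4]
width: 0.0695
finger_force: 0.0
```

move_arm:
  increments:
    - [[0, 0, 0], [0, 0, 0]]
    - [[0, 0, 0], [0, 0, 0]]
    - [[0, 0, 0], [0, 0, 0]]
    - [[0, 0, 0], [0, 0, 0]]
    - [[0, 0, 0], [0, 0, 0]]
    - [[0, 0, 0], [0, 0, 0]]
  fingers: 1

```text
clock: 21.02
ee_pos: [0.6349, 0.1252, 0.192]
eef_rot: [-1.828, 2.554, -0.0]
force: [-0.9, 0.4, 4.3]
width: 0.0396
finger_force: 30.0
```

move_arm:
  increments:
    - [[0, 0, -20], [0, 0, 0]]
    - [[0, 0, -50], [0, 0, 0]]
    - [[0, 0, -50], [0, 0, -10.7]]
    - [[8, 38, 0], [0, 0, 0]]
    - [[8, 38, 0], [0, 0, 0]]
    - [[8, 38, 0], [0, 0, 0]]
    - [[9, 39, 0], [0, 0, 0]]
    - [[0, 0, 0], [0, 0, 0]]
    - [[0, 0, 30], [0, 0, 0]]
    - [[0, 0, 0], [0, 0, 0]]

```text
clock: 22.28
ee_pos: [0.4783, 0.1137, 0.2793]
eef_rot: [2.055, -2.37, -0.002]
force: [0.1, -0.2, -1.0]
width: 0.04
finger_force: 30.0
```

move_arm:
  increments:
    - [[0, 0, 40], [0, 0, 0]]
    - [[0, 0, 25], [0, 0, 0]]
    - [[0, 0, 10], [0, 0, 0]]
    - [[0, 0, 5], [0, 0, 0]]
    - [[0, 0, 2], [0, 0, 0]]
    - [[0, 0, 1], [0, 0, 0]]
    - [[0, 0, 0], [0, 0, 0]]

```text
clock: 23.15
ee_pos: [0.4787, 0.1141, 0.1988]
eef_rot: [-2.058, 2.372, -0.0]
force: [0.6, 0.0, -1.0]
width: 0.0396
finger_force: 30.0
```

move_arm:
  increments:
    - [[0, 0, 1.5], [0, 0, 0]]
    - [[0, 0, 1.5], [0, 0, 0]]
    - [[0, 0, 0], [0, 0, 0]]

```text
clock: 23.52
ee_pos: [0.4787, 0.1141, 0.1959]
eef_rot: [-2.059, 2.372, -0.0]
force: [-1.5, 0.4, 3.8]
width: 0.0396
finger_force: 30.0
```

move_arm:
  increments:
    - [[0, 0, 0], [0, 0, 0]]
    - [[0, 0, 0], [0, 0, 0]]
    - [[0, 0, -15], [0, 0, 0]]
    - [[0, 0, -50], [0, 0, 0]]
    - [[0, 0, -50], [0, 0, 0]]
    - [[-51, 13, -25], [0, 0, 0]]
    - [[-51, 13, 0], [0, 0, 0]]
    - [[-51, 13, 0], [0, 0, 0]]
    - [[-52, 13, 0], [0, 0, 0]]
    - [[-52, 14, 0], [0, 0, 0]]
  fingers: -0.4

```text
clock: 24.78
ee_pos: [0.4491, 0.3794, 0.335]
eef_rot: [2.059, -2.373, 0.0]
force: [1.2, 0.3, 0.1]
width: 0.0611
finger_force: 0.0
```

```bash
python3 - <<'E'
from h import *
objs('wrist','w8')
E
```

```text
[18. 92.] 1151 h 0.055 rect [624. 274.] [23.  9.] 74.5
[250. 185.] 1034 h 0.036 rect [452. 378.] [30. 29.] 82.0
tray [492.3 227.1] [17. 90.] 81.9 uv [120   0] [229  23]
tcp [448.9 384.8 334.9] tooly 172.2 24.825
```

View pics/w8.png

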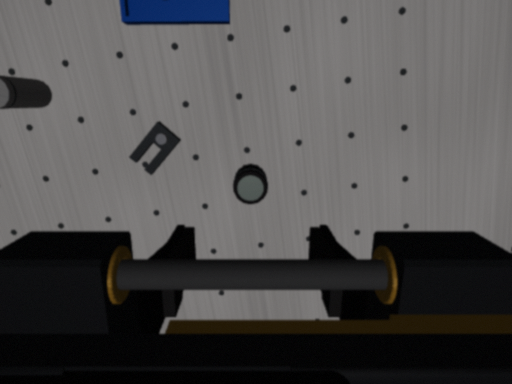

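Short tube centred at (250,185), height 36 mm; clamp at (155,148) is out of the way. Lowering and gripping.

move_arm:
  increments:
    - [[0, 0, 40], [0, 0, 0]]
    - [[0, 0, 45], [0, 0, 0]]
    - [[0, 0, 40], [0, 0, 0]]
    - [[0, 0, 20], [0, 0, 0]]
    - [[0, 0, 0], [0, 0, 0]]

```text
clock: 25.45
ee_pos: [0.4492, 0.377, 0.1883]
eef_rot: [2.055, -2.37, 0.002]
force: [-0.2, 0.4, -0.3]
width: 0.0608
finger_force: 0.0
```

move_arm:
  increments:
    - [[0, 0, 0], [0, 0, 0]]
    - [[0, 0, 0], [0, 0, 0]]
    - [[0, 0, 0], [0, 0, 0]]
    - [[0, 0, 0], [0, 0, 0]]
    - [[0, 0, 0], [0, 0, 0]]
  fingers: 1

```text
clock: 26.08
ee_pos: [0.4496, 0.3779, 0.1909]
eef_rot: [-2.058, 2.372, 0.0]
force: [-0.9, -0.9, 4.2]
width: 0.0302
finger_force: 30.0
```

move_arm:
  increments:
    - [[0, 0, -20], [0, 0, 0]]
    - [[0, 0, -50], [0, 0, 0]]
    - [[0, 0, -50], [0, 0, 0]]
    - [[0, 0, -20], [0, 0, 0]]

```text
clock: 26.58
ee_pos: [0.4498, 0.378, 0.3337]
eef_rot: [-2.055, 2.369, 0.001]
force: [-0.7, -0.0, -1.1]
width: 0.0303
finger_force: 30.0
```

move_arm:
  increments:
    - [[56, -11, 0], [0, 0, 0]]
    - [[56, -11, 0], [0, 0, 0]]
    - [[56, -11, 0], [0, 0, 0]]
    - [[56, -11, 0], [0, 0, 0]]
    - [[56, -11, 0], [0, 0, 0]]
    - [[56, -11, 0], [0, 0, 0]]
    - [[56, -11, 0], [0, 0, 0]]
    - [[56, -11, 0], [0, 0, 0]]
    - [[55, -11, 0], [0, 0, 0]]
    - [[55, -12, 0], [0, 0, 0]]

```text
clock: 27.82
ee_pos: [0.4803, -0.1922, 0.3302]
eef_rot: [-2.059, 2.373, 0.0]
force: [1.1, -0.4, -0.3]
width: 0.0302
finger_force: 30.0
```

```bash
python3 - <<'E'
from h import *
objs('wrist','w9')
E
```

```text
[ 12. 159.] 759 h 0.039 rect [ 681. -245.] [24. 12.] 73.1
tray [ 483.6 -186.6] [90. 89.] 83.2 uv [200 140] [298 233]
tcp [ 480.7 -196.8  330.1] tooly 171.6 27.875
```

View pics/w9.png

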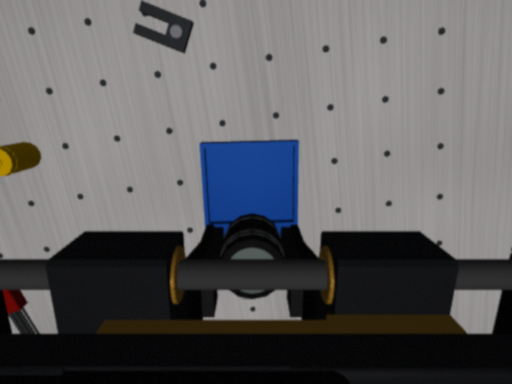

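The tube is held over the short tray's wide compartment, which is visible at (200–298, 140–222). Lowering.

move_arm:
  increments:
    - [[0, -3, 40], [0, 0, 0]]
    - [[0, 0, 50], [0, 0, 0]]
    - [[0, 0, 25], [0, 0, 0]]
    - [[0, 0, 9], [0, 0, 0]]
    - [[0, 0, 5], [0, 0, 0]]
    - [[0, 0, 2], [0, 0, 0]]
    - [[0, 0, 1], [0, 0, 0]]
    - [[0, 0, 0], [0, 0, 0]]

```text
clock: 28.88
ee_pos: [0.4838, -0.1908, 0.1988]
eef_rot: [-2.058, 2.372, -0.001]
force: [-0.3, 0.2, -0.7]
width: 0.0302
finger_force: 30.0
```

move_arm:
  increments:
    - [[0, 0, 2], [0, 0, 0]]
    - [[0, 0, 1.5], [0, 0, 0]]
    - [[0, 0, 0.5], [0, 0, 0]]
    - [[0, 0, 0], [0, 0, 0]]

```text
clock: 29.38
ee_pos: [0.4837, -0.1907, 0.1949]
eef_rot: [2.059, -2.373, 0.0]
force: [-0.8, 1.1, 5.1]
width: 0.0305
finger_force: 30.0
```

move_arm:
  increments:
    - [[0, 0, 0], [0, 0, 0]]
    - [[0, 0, 0], [0, 0, 0]]
    - [[0, 0, -15], [0, 0, 0]]
    - [[0, 0, -50], [0, 0, 0]]
    - [[0, 0, -60], [0, 0, 0]]
    - [[50, 10, -30], [0, 0, 0]]
    - [[55, 15, 0], [0, 0, 0]]
    - [[55, 15, 0], [0, 0, 0]]
    - [[55, 15, 0], [0, 0, 0]]
    - [[55, 15, 0], [0, 0, 0]]
  fingers: -0.4

```text
clock: 30.62
ee_pos: [0.3752, -0.4497, 0.3505]
eef_rot: [-2.059, 2.373, -0.002]
force: [1.3, -0.2, 0.1]
width: 0.0608
finger_force: 0.0
```

```bash
python3 - <<'E'
from h import *
d,W=objs('top'); d,W=objs('scene')
cv2.imwrite('pics/end.png',cv2.resize(d['img'][80:320,140:410,::-1],None,fx=2.5,fy=2.5,interpolation=2))
def loc(p,c,yaw):
    a=np.radians(yaw); R=np.array([[np.cos(a),-np.sin(a)],[np.sin(a),np.cos(a)]]); return (R.T@(np.array(p)-c)).round(1)
E
```

```text
[332.  89.] 1545 h 0.084 rect [ 899. -249.] [ 61. 199.] 6.1
[153.  93.] 3250 h 0.054 rect [898. 397.] [244.  83.] 90.0
[330. 158.] 60 h 0.045 rect [ 688. -245.] [19. 21.] 2.3
[466. 199.] 2545 h 0.1 rect [ 561. -659.] [143. 201.] 78.5
[ 52. 205.] 960 h 0.096 rect [557. 606.] [221.  41.] 3.9
[164. 176.] 70 h 0.058 rect [632. 272.] [22. 22.] 88.2
[292. 220.] 63 h 0.08 rect [ 495. -123.] [19. 21.] 43.5
[189. 223.] 154 h 0.057 rect [489. 191.] [44. 25.] 80.5
[214. 225.] 178 h 0.047 rect [479. 115.] [39. 40.] 80.5
[312. 224.] 86 h 0.044 rect [ 484. -189.] [28. 26.] 43.9
[469. 343.] 1332 h 0.095 rect [ 140. -654.] [106. 220.] 55.5
[ 25. 334.] 2045 h 0.097 rect [151. 696.] [79. 30.] 90.0
tcp [ 372.9 -454.3  350.2] tooly 171.6 30.675
[36.  9.] 1461 h 0.089 rect [  871. -1200.] [ 21. 118.] 83.4
[275.  24.] 1112 h 0.094 rect [ 104. -637.] [199.  21.] 1.1
[159.  64.] 1887 h 0.1 rect [ 561. -657.] [147. 200.] 79.5
[140.  43.] 82 h 0.1 rect [ 590. -692.] [ 61. 102.] 8.4
[230.  97.] 168 h 0.064 rect [ 441. -378.] [31. 29.] 9.1
[411. 123.] 707 h 0.095 rect [ 55. -18.] [80. 17.] 71.1
[254. 148.] 311 h 0.077 rect [ 494. -124.] [25. 21.] 58.9
[ 96. 180.] 1885 h 0.082 rect [ 901. -249.] [ 60. 202.] 5.9
[174. 156.] 104 h 0.042 rect [ 688. -248.] [25. 24.] 30.5
[300. 195.] 123 h 0.045 rect [472.  47.] [21. 24.] 26.5
[314. 215.] 355 h 0.046 rect [480. 115.] [42. 41.] 83.1
[330. 238.] 382 h 0.055 rect [489. 192.] [47. 25.] 85.9
[299. 294.] 193 h 0.058 rect [633. 272.] [24. 23.] 9.1
[177. 344.] 4225 h 0.051 rect [900. 312.] [85. 75.] 0.1
[470. 378.] 70 h 0.098 rect [477. 584.] [31.  0.] 14.9
tray [481.7 129. ] [214.  89.] 82.2 uv [282 188] [353 264]
tcp [ 373.9 -452.   349.9] tooly 171.5 30.725
```

View pics/end.png

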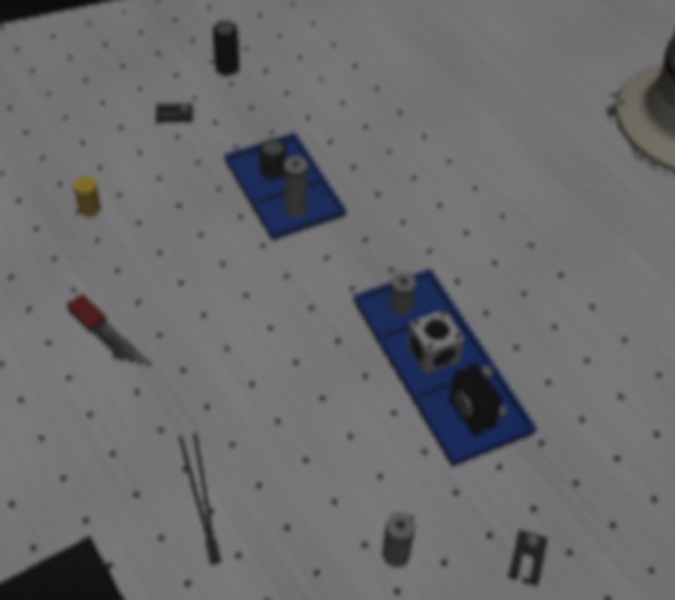

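All five parts stand upright in their compartments, at the right heights and within a few millimetres of centre. The middle post and long tube have not moved.

```bash
python3 -c "
from cell import ctrl
print(ctrl.job_done())"
```

```text
the job is handed in; nothing more can be done
None
```

Both kits are made up and the job is handed in at about 31 s of the 125 s allowed; the final camera check showed all five parts upright in place and the middle post and long tube unmoved, but the hand-in returned no verdict.

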